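# Tug test: find the weak glue-up clips and mark them with their test cards

## Task

Two of the four spring clips on the rack have gone weak and cannot be told by eye: find them by gripping the blue handle of a test card and tugging straight up with about 7 N, which draws the card out of a weak clip (it slips below 6 N) while a sound clip holds it; never pull a card with more than 12 N. Stand each card that comes out upright and fully down in the marking stand in front of its own clip, leave the cards of the two sound clips fully home in their clips, and leave everything else on the bench alone.

Things in the scene. Friction and masses are not known exactly. Their poses are not given: they have to be found in the camera images.
- seat_1 (a point): Middle of the floor of clip 1, 22 mm above the bench, where the lower edge of card 1 rests when fully home. Four equal-looking steel spring clips stand in a row 80 mm apart, 1 to 4 from left to right seen from the robot, on a fixed wooden board 130 x 420 x 16 mm; its place and yaw vary.
- seat_2 (a point): Middle of the floor of clip 2, 22 mm above the bench, where the lower edge of card 2 rests when fully home. Axes of all seats and stands: x across the row, away from the robot; y to the left along the row; z up.
- seat_3 (a point): Middle of the floor of clip 3, 22 mm above the bench, where the lower edge of card 3 rests when fully home. A clip is 44 mm high (top 60 mm above the bench), fixed jaw on the +x side, sprung jaw with a cork pad on the -x side.
- seat_4 (a point): Middle of the floor of clip 4, 22 mm above the bench, where the lower edge of card 4 rests when fully home. The jaws grip a card's flat faces 26 to 36 mm above its lower edge and snap shut when the card leaves.
- stand_1 (a point): Middle of the slot floor of marking stand 1, a light wooden block 60 mm in front (-x) of clip 1; also 22 mm above the bench. Block 28 x 46 mm, top 46 mm above the bench; slot 6 mm (x) by 33 mm (y), 24 mm deep, with a 2 mm chamfer at its mouth.
- stand_2 (a point): Middle of the slot floor of marking stand 2, a light wooden block 60 mm in front (-x) of clip 2; also 22 mm above the bench. As stand 1.
- stand_3 (a point): Middle of the slot floor of marking stand 3, a light wooden block 60 mm in front (-x) of clip 3; also 22 mm above the bench. As stand 1.
- stand_4 (a point): Middle of the slot floor of marking stand 4, a light wooden block 60 mm in front (-x) of clip 4; also 22 mm above the bench. As stand 1.
- handle_1 (a point): Centre of the blue handle of test card 1, 89 mm above the bench at the start; z up. Handle 20 x 20 x 34 mm high, its sides along the rack's x and y; it can be taken from above with the fingers to its left and right (closing along the row, y): closing across the row would press the card against a jaw and make it bind.
- handle_2 (a point): Centre of the blue handle of test card 2, 89 mm above the bench at the start; z up. Below the handle is a rigid white plate 4 mm thick (x), 30 mm wide (y), 48 mm high; its lower edge lies 67 mm below the handle's centre.
- handle_3 (a point): Centre of the blue handle of test card 3, 89 mm above the bench at the start; z up. A card must be raised 44 mm to clear its clip, or 25 mm to clear a stand.
- handle_4 (a point): Centre of the blue handle of test card 4, 89 mm above the bench at the start; z up. A card with its handle weighs 60 g.
- gauge_1 (a joint): Pull gauge in card 1: how far its handle is drawn up out of the plate against a spring, in m; 0 unloaded, 2.5 N per mm (0.0028 at 7 N, 0.0048 at 12 N, stop at 0.007). 
- gauge_2 (a joint): Pull gauge in card 2: how far its handle is drawn up out of the plate against a spring, in m; 0 unloaded, 2.5 N per mm (0.0028 at 7 N, 0.0048 at 12 N, stop at 0.007). 
- gauge_3 (a joint): Pull gauge in card 3: how far its handle is drawn up out of the plate against a spring, in m; 0 unloaded, 2.5 N per mm (0.0028 at 7 N, 0.0048 at 12 N, stop at 0.007). 
- gauge_4 (a joint): Pull gauge in card 4: how far its handle is drawn up out of the plate against a spring, in m; 0 unloaded, 2.5 N per mm (0.0028 at 7 N, 0.0048 at 12 N, stop at 0.007). 
- tack_jar: small amber jar, 34 mm wide, 42 mm high, standing on the left end of the rack board; bystander, to be left alone. Origin at its underside's centre.
- frog_block: dark wooden bow part, 18 x 40 x 22 mm with a brass screw, lying on the right end of the rack board; bystander, to be left alone. Origin at its underside's centre.
- glue_bottle: white bottle with red cap, 44 mm wide, 110 mm high; bystander, to be left alone. Origin at its underside's centre.
- pin_dish: white bowl, 90 mm wide, 22 mm high; bystander, to be left alone. Origin at its underside's centre.
- screwdriver: screwdriver 170 mm long, lying on the bench; bystander, to be left alone.
- varnish_brush: brush 170 mm long, lying on the bench; bystander, to be left alone.
- rosin_puck: amber disc 52 mm wide, 20 mm high; bystander, to be left alone. Origin at its underside's centre.
- wire_spool: copper ring 52 mm wide, 22 mm high; bystander, to be left alone. Origin at its underside's centre.

How it is judged:
By the outcome, as a careful person would: the job done as asked, in the order asked, and still so for the second after the job is handed in, with the robot touching nothing.
It also fails if it takes over 66 s, if anything falls off the work surface, if the arm or the gripper's body presses on something with over 40 N, if the wrist force passes 120 N, or if a joint passes its speed limit or range.

## Robot

A 6-joint arm with a two-finger parallel gripper is mounted at the origin on the work surface. World frame = base frame: x ahead of the robot, y to its left, z up, the work surface at z = 0. Lengths are in m, angles in degrees, forces in N, time in s.
With the tool pointing down it reaches from about 0.4 to 0.925 m from the base axis. Payload 12.5 kg.
Tool frame: the origin (TCP) lies midway between the tips of the shut fingers; the grasp point (between the pads) lies 19 mm behind it; z points along the fingers, y is the direction in which the jaws open and shut (so a half turn about z gives the same grasp; the last joint's range is limited). The gripper opens to 95 mm and grips with 3 to 60 N. Pads are 20 mm wide; open, the fingers measure 119 mm over their backs; the gripper's body (75 mm by 180 mm) begins 59 mm behind the grasp point.
Start: joints at [57.032, 28.126, 89.318, -0, 62.55, -6.05], TCP at [0.283, 0.557, 0.215] pointing down, gripper open.
Joint ranges: [-177.58, 177.58], [-47.91, 125.51], [2.72, 160], [-65.01, 245.01], [3.68, 167.84], [-153.87, 153.87]. Speed limits (degrees/s): [127.2, 127.2, 159.86, 180, 180, 180].

## Interface

Orientations are given as [roll, pitch, yaw] about the fixed x, y, z axes, in that order (R = Rz(yaw) Ry(pitch) Rx(roll)).
In Python, from workcell import state, get_image, finish_job gives the robot as it stands.
- The arm moves only by the shell command python3 -m inch 'ROWS' [OPENING]. ROWS is JSON, a list of rows, each an object with "xyz": the shift along the world's x, y, z in cm, a list of three; "spin": the turn about the world's z in degrees. A call has 1 to 12 rows; each row shifts and turns the commanded pose from where the row before left it; what a row does not reach is not made up. A row lasts 1/8 s, in which the tool goes at most 62.5 mm and 10.7 degrees, less where a joint would pass 70% of its speed; a pose out of reach is approached as far as the arm can. A call with a gripper value outside its range is refused whole. OPENING is the opening, from -1 (shut) to 1 (fully open), set as the call begins (- or left out, the last holds). The fingers move at their own pace and stop on an object; the grip force is fixed at half the most. Time passes only in rows, so rows that do not move let the fingers close. It gives the time, the measured TCP pose, the force and the opening at its end, in the units of the state.
- state(): the state, without advancing time (a new reading comes with each control period).
- get_image(name): name is "scene" or "side" or "wrist"; returns a dict with "color" (384x512x3 uint8, blue, green, red), "intrinsics" (3x3 intrinsics, pixels), "rvec" (rotation vector, rad) and "tvec" (3), from world to camera coordinates, as OpenCV has them; the wrist camera has in their place "mount" (4x4, takes a point from camera to tool coordinates, whose origin is the TCP and whose axes are the flange's). Camera axes: x right, y down, z forward; pixel columns grow to the right and rows downward; lengths in m; the calibration is good to about 2 mm. A picture is of the moment at which its call begins: read the wrist's pose just before it. There is no depth.
- finish_job(): hands the job in, once; it reports no verdict.
The state is a dict: "time_s": time; "joint_pos": joint angles; "joint_velocities": joint speeds; "joint_torque": joint torques, N m; "position": TCP position; "orientation": TCP orientation; "wrist_force": force on the tool from outside, world axes, zero at the start; "ft_torque": the same for the moment, N m; "grip_width": opening from 0.0 (shut) to 1.0 (fully open).
Only numpy, scipy, OpenCV 4.12 (cv2) and the standard library are available. Lean on these libraries where they do the work, as an engineer would, in place of code of your own. Each camera call takes 0.05 s, during which the arm holds its last target.

## Working session

There is one attempt and no reset: what is moved stays moved. The work goes in short steps, Python scripts to look and compute and a shell command to move; the robot and the scene stay as the last step left them, time stands still between calls to the robot, and variables do not carry over. Pictures are saved under pics/ and viewed, and the job is handed in when it is done.

```bash
ls; mkdir -p pics; python3 - <<'E'
from workcell import state,get_image
import cv2
print(state())
for n in ["scene","side","wrist"]:
    g=get_image(n); cv2.imwrite(f"pics/{n}0.png",g["color"]); print(n,{k:v for k,v in g.items() if k!="color"})
E
```

```text
pics
{'time_s': 0.0, 'joint_pos': array([ 5.70328153e+01,  2.81656483e+01,  8.93489606e+01, -1.87082955e-03,
        6.25488928e+01, -6.05019533e+00]), 'joint_velocities': array([-0.00977053, -0.04566306, -0.04241795, -0.03237317,  0.12380639,
        0.029067  ]), 'joint_torque': array([ 1.66871414e-03, -6.12638140e+01, -2.58187670e+01,  6.93396851e-02,
        4.81169473e-02, -1.24829376e-04]), 'position': array([0.28279433, 0.55710151, 0.21405247]), 'orientation': array([-1.79936677e+02, -5.04308316e-03,  1.53083871e+02]), 'wrist_force': array([-0.43966323, -0.15213594,  0.27726576]), 'ft_torque': array([ 0.02128145, -0.01057859,  0.00319587]), 'grip_width': 0.998457317024874}
scene {'intrinsics': array([[453.87177837,   0.        , 257.1011174 ],
       [  0.        , 453.87177837, 188.0449921 ],
       [  0.        ,   0.        ,   1.        ]]), 'rvec': array([ 1.99182676,  1.25394033, -0.57300234]), 'tvec': array([-0.22184318, -0.25764444,  1.78969217])}
side {'intrinsics': array([[463.35585534,   0.        , 252.35162633],
       [  0.        , 463.35585534, 184.73824232],
       [  0.        ,   0.        ,   1.        ]]), 'rvec': array([ 0.29629083, -2.6316305 ,  1.48070236]), 'tvec': array([0.52042743, 0.15210949, 1.15232883])}
wrist {'intrinsics': array([[282.16177429,   0.        , 250.75381573],
       [  0.        , 282.16177429, 193.54665651],
       [  0.        ,   0.        ,   1.        ]]), 'mount': array([[-6.24984322e-04, -9.67755137e-01, -2.51892050e-01,
         7.07145845e-02],
       [ 9.99999764e-01, -5.32727457e-04, -4.34449765e-04,
         6.24322976e-04],
       [ 2.86251181e-04, -2.51892262e-01,  9.67755241e-01,
        -1.69776708e-01],
       [ 0.00000000e+00,  0.00000000e+00,  0.00000000e+00,
         1.00000000e+00]])}
```

View pics/scene0.png

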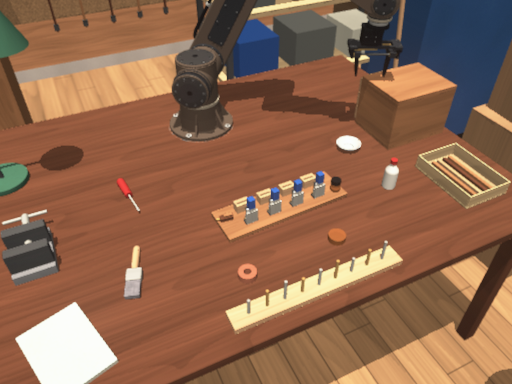

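View pics/side0.png

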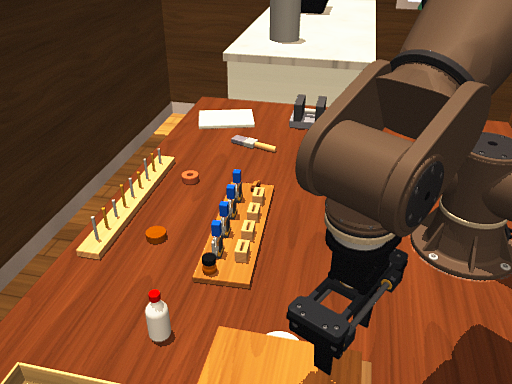

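View pics/wrist0.png

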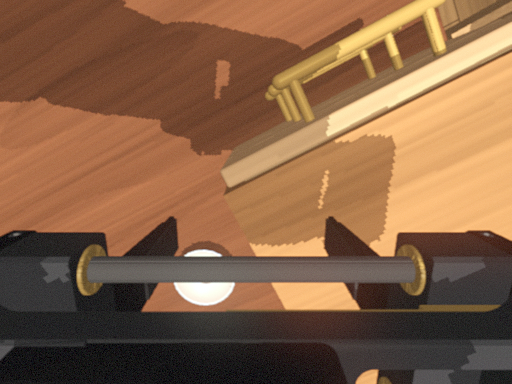

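The scene view shows the rack with blue handles near (251,203), (275,195), (297,186) and (319,178). The jar at (336,184) marks the left end, so card 1 is at (319,178). Next I'll triangulate the handles.

```bash
cat > h.py <<'E'
import numpy as np,cv2
from workcell import state,get_image
from scipy.spatial.transform import Rotation as Ro
def cam(n):
    s=state(); g=get_image(n)
    if n!="wrist":
        R=cv2.Rodrigues(g["rvec"])[0]; t=np.array(g["tvec"]).ravel()
    else:
        T=np.eye(4);T[:3,:3]=Ro.from_euler("xyz",s["orientation"],degrees=True).as_matrix();T[:3,3]=s["position"]
        M=np.linalg.inv(T@g["mount"]);R=M[:3,:3];t=M[:3,3]
    return g["color"],g["intrinsics"],R,t
def proj(P,K,R,t):
    q=(np.atleast_2d(P)@R.T+t)@K.T; return q[:,:2]/q[:,2:]
def onplane(uv,z,K,R,t):
    d=R.T@np.linalg.inv(K)@np.array([uv[0],uv[1],1.]); c=-R.T@t
    return c+d*(z-c[2])/d[2]
def blue(im,amin=25):
    h=cv2.cvtColor(im,cv2.COLOR_BGR2HSV)
    m=cv2.inRange(h,(105,150,50),(130,255,255))
    n,l,st,c=cv2.connectedComponentsWithStats(m)
    return [(c[i],st[i]) for i in range(1,n) if st[i,4]>=amin],l
E
python3 - <<'E'
from h import *
for n in ["scene","side"]:
    im,K,R,t=cam(n)
    b,_=blue(im)
    for c,s in b: print(n,c.round(1),s,onplane(c,.089,K,R,t).round(4))
    big={"scene":(190,150,360,240),"side":(190,160,290,290)}[n]
    x0,y0,x1,y1=big; cv2.imwrite(f"pics/{n}_z.png",cv2.resize(im[y0:y1,x0:x1],None,fx=4.5,fy=4.5,interpolation=2))
E
```

```text
scene [485.3  11.3] [454   0  58  38 630] [-0.2438  1.7385  0.089 ]
scene [255.3  49.4] [ 234   20   45   57 1934] [-0.3425  0.4008  0.089 ]
scene [274.6 190.2] [271 188   8   5  26] [0.5751 0.0279 0.089 ]
scene [250.1 199. ] [247 197   7   5  25] [ 0.5788 -0.0541  0.089 ]
side [236.3 176.1] [233 170   8  13  90] [ 0.5927 -0.0605  0.089 ]
side [230.5 191.3] [227 184   8  15 104] [0.5877 0.0188 0.089 ]
side [223.4 208.5] [219 201  10  16 119] [0.5839 0.0991 0.089 ]
side [215.8 227.8] [211 220  10  17 141] [0.5794 0.179  0.089 ]
```

View pics/scene_z.png

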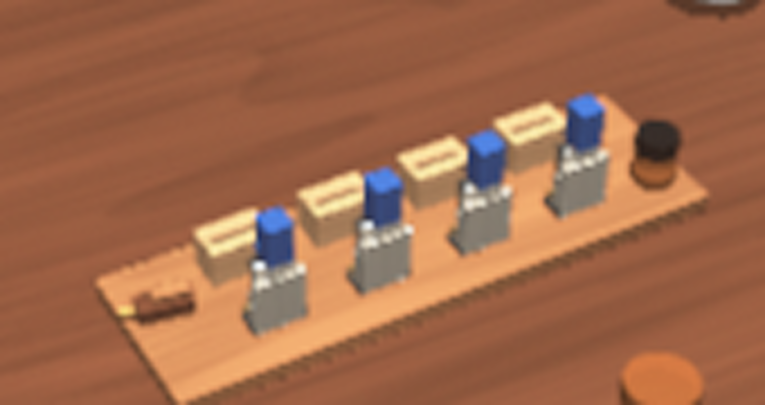

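View pics/side_z.png

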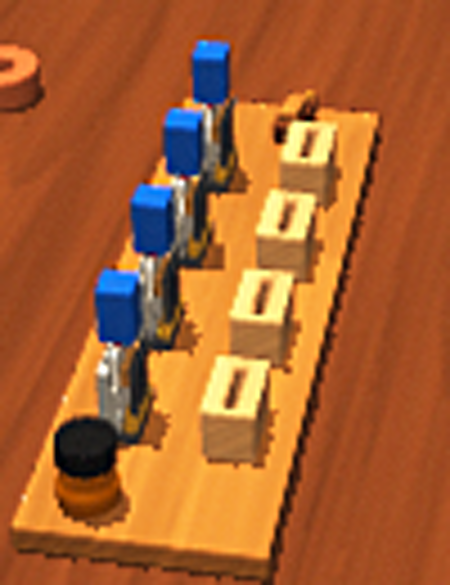

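```bash
python3 -m inch '[{"xyz":[1.9,-4.5,1],"spin":2.7},{"xyz":[2,-5,1],"spin":2.7},{"xyz":[2,-5,1],"spin":2.7},{"xyz":[2,-5,1],"spin":2.7},{"xyz":[2,-5,0.6],"spin":2.7},{"xyz":[2,-5,0],"spin":2.7},{"xyz":[2,-5,0],"spin":2.7},{"xyz":[2,-5,0],"spin":2.7},{"xyz":[2,-5,0],"spin":2.8},{"xyz":[2,-5,0],"spin":2.8},{"xyz":[1.8,-0.2,0],"spin":2.9},{"xyz":[0,0,0],"spin":0}]' -0.1
python3 - <<'E'
from h import *
s=state();print(s["time_s"],s["position"],s["orientation"],s["joint_pos"].round(1),s["grip_width"],s["wrist_force"])
for n in ["wrist","scene","side"]:
    im,K,R,t=cam(n)
    cv2.imwrite(f"pics/{n}1.png",im)
    for c,st in blue(im,15)[0]: print(n,c.round(1),st,onplane(c,.089,K,R,t).round(4))
E
```

```text
time_s: 1.75
position: [0.5004, 0.0597, 0.2604]
orientation: [180.0, -0.0, -176.9]
wrist_force: [-1.1, -0.1, -0.2]
grip_width: 0.453
1.75 [0.50041767 0.05971707 0.2603625 ] [ 1.79989948e+02 -1.74130534e-02 -1.76916987e+02] [ -0.7  15.5 102.4   0.   62.2 -93.8] 0.4526143658481044 [-1.14344387 -0.10025765 -0.2355842 ]
scene [460.9   3.4] [456   0  11   9  47] [-0.3951  1.7107  0.089 ]
scene [486.7  11.6] [459   0  53  35 576] [-0.2373  1.7415  0.089 ]
scene [221.6  37.2] [220  26   4  26  74] [-0.5388  0.3133  0.089 ]
scene [319.7 173.8] [317 172   6   5  21] [0.5666 0.1896 0.089 ]
scene [297.6 181.8] [295 180   6   5  23] [0.5706 0.1088 0.089 ]
scene [274.5 190.1] [271 188   8   5  28] [0.5744 0.0278 0.089 ]
scene [250.1 199. ] [247 197   7   5  25] [ 0.5788 -0.0541  0.089 ]
side [236.1 177.4] [233 173   8  10  69] [ 0.5913 -0.0536  0.089 ]
side [230.6 192.4] [227 185   8  14  87] [0.586  0.0239 0.089 ]
side [223.2 209.9] [219 204   9  13  91] [0.5828 0.105  0.089 ]
side [215.9 229.6] [211 222  10  15 107] [0.5772 0.1855 0.089 ]
```

View pics/wrist1.png

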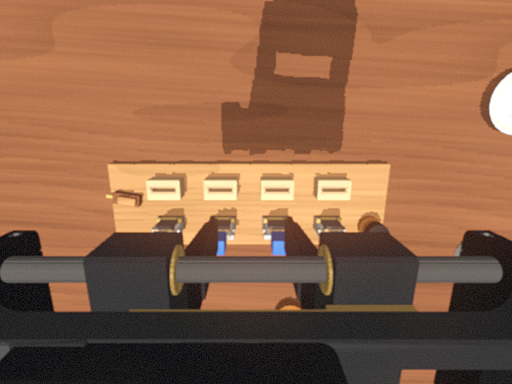

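The wrist view, with the image's right side at world +y, shows the stand tops at about (163,188), (221,188), (278,188) and (334,188). The row is nearly parallel to the image axis. I'll segment the stand tops for a precise pose.

```bash
python3 - <<'E'
from h import *
im,K,R,t=cam("wrist")
z=im[155:260,90:400]; cv2.imwrite("pics/wz1.png",cv2.resize(z,None,fx=2.5,fy=2.5,interpolation=2))
h=cv2.cvtColor(im,cv2.COLOR_BGR2HSV)
for u in (163,221,278,334): print(h[182,u],h[205,u],h[195,u],h[188,u])
# board edges: plane z=.016
board=cv2.inRange(h[:, :],(5,60,120),(25,255,255))
# top: pale (low S)
m=cv2.inRange(h,(10,0,170),(35,130,255)); m[:150]=0;m[215:]=0;m[:,:130]=0;m[:,360:]=0
m=cv2.morphologyEx(m,cv2.MORPH_CLOSE,np.ones((7,7)))
n,l,st,c=cv2.connectedComponentsWithStats(m)
P=[]
for i in range(1,n):
    if st[i,4]>100: print(st[i],c[i],onplane(c[i],.046,K,R,t).round(4))
E
```

```text
[ 25  67 255] [ 15 132 235] [ 26  63 255] [ 17  96 240]
[ 25  66 255] [ 16 126 240] [ 27  62 255] [ 17  96 245]
[ 24  68 255] [ 15 128 248] [ 26  63 255] [ 17  95 246]
[ 24  70 255] [ 16 129 243] [ 25  65 255] [ 17  97 245]
[  130   165   230    50 10619] [246.58734344 188.87851963] [0.5222 0.0568 0.046 ]
```

View pics/wz1.png

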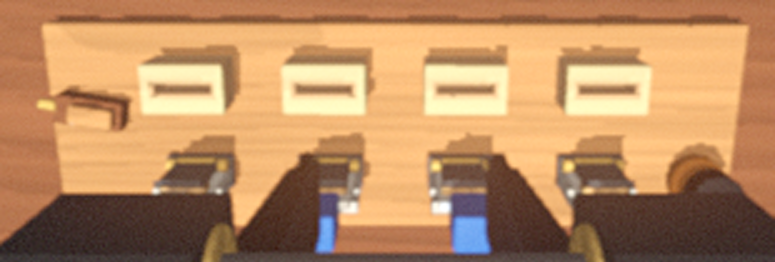

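```bash
python3 - <<'E'
from h import *
im,K,R,t=cam("wrist")
h=cv2.cvtColor(im,cv2.COLOR_BGR2HSV)
m=cv2.inRange(h,(18,0,200),(35,85,255)); m[:165]=0;m[212:]=0;m[:,:130]=0;m[:,365:]=0
m=cv2.morphologyEx(m,cv2.MORPH_CLOSE,np.ones((9,9)))
n,l,st,c=cv2.connectedComponentsWithStats(m)
P=[]
for i in range(1,n):
    if st[i,4]>100:
        w=onplane(c[i],.046,K,R,t);P.append(w); print(st[i],c[i].round(1),w.round(4))
P=np.array(P); P=P[P[:,1].argsort()[::-1]]
ctr=P.mean(0); a=np.polyfit(P[:,1],P[:,0],1)
d=P[0]-P[-1]; yaw=np.degrees(np.arctan2(-d[0],d[1])); print("len",np.linalg.norm(d)/3,"yaw",yaw)
y=np.radians(yaw); ex=np.array([np.cos(y),np.sin(y)]);ey=np.array([-np.sin(y),np.cos(y)])
for i in range(4):
    S=ctr[:2]+ey*.08*(1.5-i); print(i+1,"stand",S.round(4),"seat",(S+.06*ex).round(4))
# cross-check: project predicted handle centre boxes into scene & side
im2={n:cam(n) for n in("scene","side")}
for n,(I,K,R,t) in im2.items():
    for i in range(4):
        H=np.append(ctr[:2]+ey*.08*(1.5-i)+.06*ex,.089)
        print(n,i+1,proj(H,K,R,t).round(1))
    # stand top centers projected
    print(proj([np.append(ctr[:2]+ey*.08*(1.5-i),.046) for i in range(4)],K,R,t).round(1))
E
```

```text
[145 181  35  19 628] [162.1 190. ] [ 0.5305 -0.0613  0.046 ]
[203 181  33  20 645] [218.8 190.3] [0.5265 0.0181 0.046 ]
[260 181  33  20 650] [275.9 190.4] [0.5223 0.0981 0.046 ]
[316 181  34  20 631] [332.5 190.9] [0.5186 0.1776 0.046 ]
len 0.0797174226422054 yaw 2.8513323805880395
1 stand [0.5185 0.178 ] seat [0.5784 0.181 ]
2 stand [0.5225 0.0981] seat [0.5824 0.1011]
3 stand [0.5264 0.0182] seat [0.5864 0.0212]
4 stand [ 0.5304 -0.0617] seat [ 0.5903 -0.0587]
scene 1 [[319.3 176.7]]
scene 2 [[297.3 184.8]]
scene 3 [[274.3 193.1]]
scene 4 [[250.3 201.9]]
[[307.6 176.6]
 [286.4 184.3]
 [264.3 192.3]
 [241.2 200.6]]
side 1 [[216.  228.4]]
side 2 [[223.8 209. ]]
side 3 [[230.7 191.9]]
side 4 [[236.9 176.5]]
[[241.8 246. ]
 [248.  225.8]
 [253.5 207.9]
 [258.5 191.9]]
```

```bash
python3 -m inch '[{"xyz":[2.6,4.05,-3],"spin":-0.2},{"xyz":[2.6,4.05,-4],"spin":0},{"xyz":[2.6,4.0,-4],"spin":0},{"xyz":[0,0,-2],"spin":0},{"xyz":[0,0,0],"spin":0},{"xyz":[0,0,0],"spin":0}]' -0.2
python3 - <<'E'
from h import *
s=state();print(s["position"],s["orientation"],s["wrist_force"])
im,K,R,t=cam("side");cv2.imwrite("pics/side2.png",cv2.resize(im[150:300,150:330],None,fx=4,fy=4,interpolation=2))
im,K,R,t=cam("wrist");cv2.imwrite("pics/wrist2.png",im)
E
```

```text
time_s: 2.85
position: [0.5781, 0.1812, 0.1318]
orientation: [180.0, 0.1, -177.0]
wrist_force: [0.7, -0.8, -0.0]
grip_width: 0.402
[0.57810099 0.18119097 0.13183046] [ 1.79985039e+02  7.16693374e-02 -1.77030456e+02] [ 0.67120002 -0.84436358 -0.04288656]
```

View pics/side2.png

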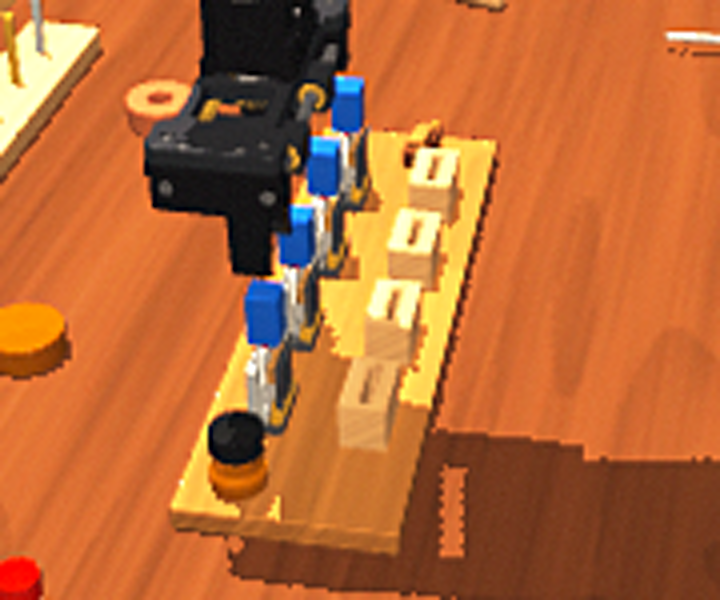

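View pics/wrist2.png

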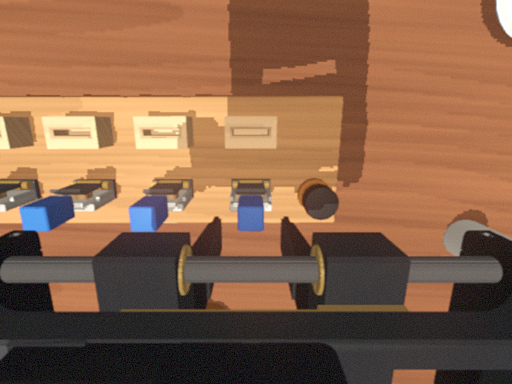

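```bash
python3 - <<'E'
from h import *
im,K,R,t=cam("wrist")
for c,st in blue(im,60)[0]: print(c,st)
cv2.imwrite("pics/wz2.png",cv2.resize(im[100:240,190:330],None,fx=4,fy=4,interpolation=2))
y=np.radians(2.85);ex=np.array([np.cos(y),np.sin(y),0]);ey=np.array([-np.sin(y),np.cos(y),0])
H=np.array([.5784,.181,.089])
print(proj([H+ex*a+ey*b+np.array([0,0,.017*q]) for q in(1,-1) for a in(-.01,.01) for b in(-.01,.01)],K,R,t).round(1))
print("tcp",proj(state()["position"],K,R,t))
E
```

```text
[ 35.53254438 217.93934911] [ 21 202  35  30 676]
[[236.3 206.2]
 [263.8 206.2]
 [236.6 231.9]
 [263.5 231.9]
 [238.3 194.2]
 [262.  194.2]
 [238.5 216.6]
 [261.7 216.7]]
tcp [[249.97995607 232.77831138]]
```

View pics/wz2.png

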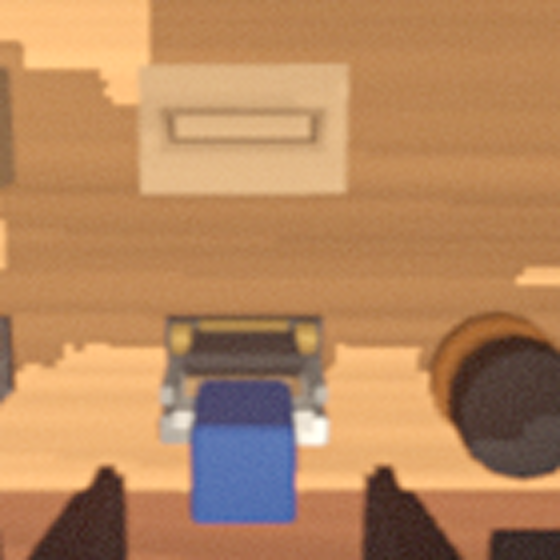

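```bash
python3 -m inch '[{"xyz":[0,0.05,-2],"spin":0},{"xyz":[0,0,-2],"spin":0},{"xyz":[0,0,-1.5],"spin":0},{"xyz":[0,0,0],"spin":0},{"xyz":[0,0,0],"spin":0}]' 
python3 -m inch '[{"xyz":[0,0,0],"spin":0},{"xyz":[0,0,0],"spin":0}]' -0.5
python3 -m inch '[{"xyz":[0,0,0],"spin":0},{"xyz":[0,0,0],"spin":0}]' -1
```

```text
time_s: 3.62
position: [0.5783, 0.1818, 0.0764]
orientation: [180.0, 0.1, -177.0]
wrist_force: [0.3, 0.1, -0.8]
grip_width: 0.397
time_s: 3.88
position: [0.5781, 0.1818, 0.0762]
orientation: [180.0, 0.0, -177.0]
wrist_force: [0.3, -0.7, -0.4]
grip_width: 0.267
time_s: 4.12
position: [0.578, 0.1817, 0.076]
orientation: [-180.0, 0.0, -177.0]
wrist_force: [-0.2, -1.4, 2.2]
grip_width: 0.211
```

```bash
cat > r.py <<'E'
from workcell import state
s=state();print("t%.2f"%s["time_s"],(s["position"]*1000).round(2),s["wrist_force"].round(2),"w%.3f"%s["grip_width"])
E
python3 -m inch '[{"xyz":[0,0,0],"spin":0},{"xyz":[0,0,0],"spin":0}]'; python3 r.py
python3 -m inch '[{"xyz":[0,0,0.1],"spin":0},{"xyz":[0,0,0],"spin":0}]'; python3 r.py
python3 -m inch '[{"xyz":[0,0,0.1],"spin":0},{"xyz":[0,0,0],"spin":0}]'; python3 r.py
```

```text
time_s: 4.38
position: [0.578, 0.1817, 0.0759]
orientation: [-180.0, 0.0, -177.0]
wrist_force: [0.0, -2.3, 4.1]
grip_width: 0.208
t4.38 [578.   181.67  75.9 ] [ 0.01 -2.27  4.12] w0.208
time_s: 4.62
position: [0.578, 0.1817, 0.0765]
orientation: [180.0, 0.0, -177.0]
wrist_force: [3.8, -1.7, -0.7]
grip_width: 0.21
t4.62 [577.96 181.72  76.51] [ 3.76 -1.66 -0.67] w0.210
time_s: 4.88
position: [0.5779, 0.1819, 0.0776]
orientation: [180.0, 0.0, -177.0]
wrist_force: [2.0, 0.2, -2.6]
grip_width: 0.21
t4.88 [577.93 181.91  77.64] [ 2.    0.17 -2.57] w0.210
```

```bash

python3 -m inch '[{"xyz":[0,0,0],"spin":0},{"xyz":[0,0,0],"spin":0}]'>/dev/null; python3 r.py
python3 -m inch '[{"xyz":[0,0,0.05],"spin":0},{"xyz":[0,0,0],"spin":0}]'>/dev/null; python3 r.py
python3 -m inch '[{"xyz":[0,0,0.05],"spin":0},{"xyz":[0,0,0],"spin":0}]'>/dev/null; python3 r.py
```

```text
t5.12 [577.94 181.86  77.71] [ 1.43  0.69 -2.59] w0.208
t5.38 [577.93 181.8   78.28] [ 2.45 -0.48 -3.02] w0.208
t5.62 [577.91 181.77  78.77] [ 0.52 -0.09 -2.7 ] w0.214
```

```bash

python3 -m inch '[{"xyz":[0,0,0.05],"spin":0},{"xyz":[0,0,0],"spin":0}]'>/dev/null; python3 r.py
python3 -m inch '[{"xyz":[0,0,0.05],"spin":0},{"xyz":[0,0,0],"spin":0}]'>/dev/null; python3 r.py
python3 -m inch '[{"xyz":[0,0,0],"spin":0},{"xyz":[0,0,0],"spin":0}]'>/dev/null; python3 r.py
```

```text
t5.88 [577.91 181.75  79.24] [ 1.54  0.55 -1.27] w0.212
t6.12 [577.92 181.76  79.74] [ 2.38 -1.02 -2.3 ] w0.211
t6.38 [577.9  181.73  79.71] [ 2.13 -0.25 -0.87] w0.205
```

```bash
python3 - <<'E'
from h import *
im,K,R,t=cam("side");cv2.imwrite("pics/side3.png",cv2.resize(im[190:290,180:280],None,fx=6,fy=6,interpolation=2))
im,K,R,t=cam("wrist");cv2.imwrite("pics/wz3.png",cv2.resize(im[80:300,160:360],None,fx=3,fy=2.7,interpolation=2))
E
python3 r.py
```

```text
t6.47 [577.9  181.76  79.73] [ 3.18  0.13 -2.36] w0.210
```

View pics/side3.png

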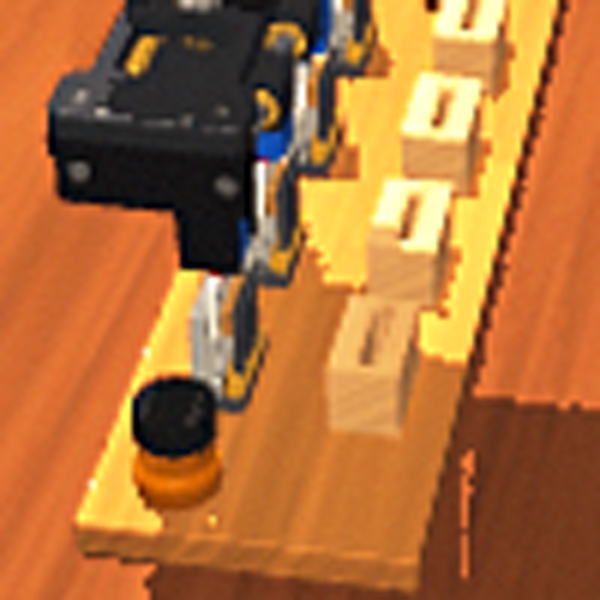

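View pics/wz3.png

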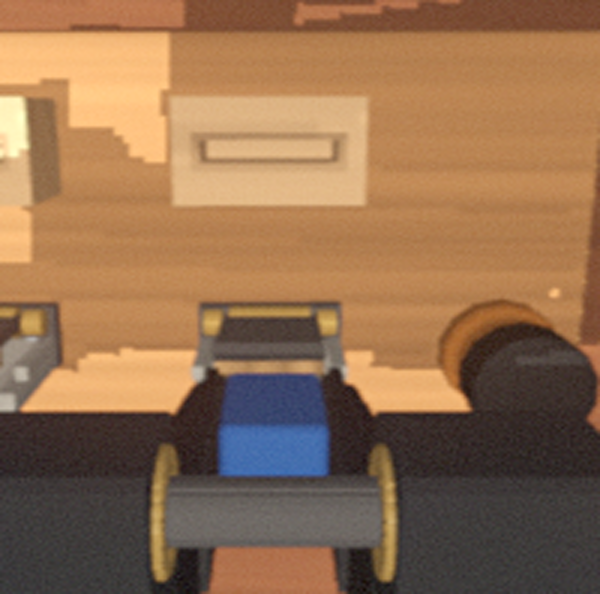

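```bash

for i in 1; do python3 -m inch '[{"xyz":[0,0,0.05],"spin":0},{"xyz":[0,0,0.05],"spin":0}]'>/dev/null; python3 r.py
python3 -m inch '[{"xyz":[0,0,0.1],"spin":0},{"xyz":[0,0,0],"spin":0}]'>/dev/null; python3 r.py
python3 -m inch '[{"xyz":[0,0,0.1],"spin":0},{"xyz":[0,0,0.1],"spin":0}]'>/dev/null; python3 r.py; done
```

```text
t6.72 [577.89 181.76  80.76] [ 2.35  0.58 -3.19] w0.208
t6.97 [577.9  181.77  81.79] [ 1.71  0.42 -2.54] w0.204
t7.22 [577.88 181.76  83.77] [ 2.27  0.22 -2.39] w0.210
```

```bash

python3 -m inch '[{"xyz":[0,0,0.3],"spin":0},{"xyz":[0,0,0.3],"spin":0},{"xyz":[0,0,0.3],"spin":0},{"xyz":[0,0,0.3],"spin":0}]'>/dev/null; python3 r.py
python3 -m inch '[{"xyz":[0,0,0.3],"spin":0},{"xyz":[0,0,0.3],"spin":0},{"xyz":[0,0,0.3],"spin":0},{"xyz":[0,0,0.3],"spin":0},{"xyz":[0,0,0.5],"spin":0},{"xyz":[0,0,0.5],"spin":0}]'>/dev/null; python3 r.py
python3 -m inch '[{"xyz":[0,0,0.5],"spin":0},{"xyz":[0,0,0.5],"spin":0},{"xyz":[0,0,0.8],"spin":0},{"xyz":[0,0,0],"spin":0}]'>/dev/null; python3 r.py
python3 - <<'E'
from h import *
im,K,R,t=cam("side");cv2.imwrite("pics/side4.png",cv2.resize(im[150:290,160:300],None,fx=4,fy=4,interpolation=2))
im,K,R,t=cam("wrist");cv2.imwrite("pics/wz4.png",cv2.resize(im[0:300,130:380],None,fx=2.5,fy=2,interpolation=2))
E
```

```text
t7.72 [577.87 181.76  95.95] [ 1.66 -0.32 -2.22] w0.211
t8.47 [577.6  181.73 118.09] [-0.48  0.22 -1.  ] w0.210
t8.97 [578.2  181.82 136.46] [ 0.32  0.56 -0.88] w0.208
```

View pics/side4.png

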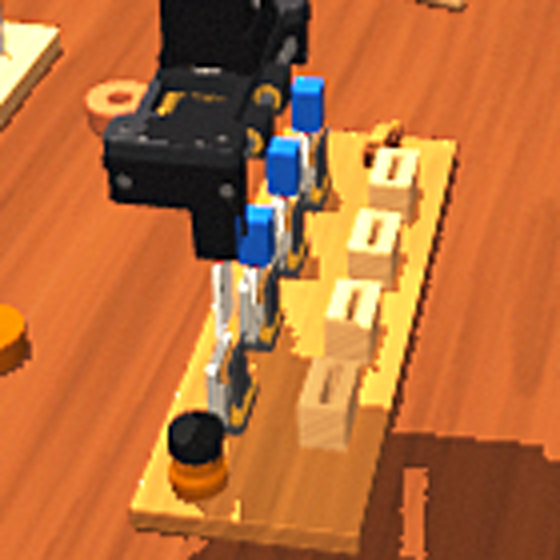

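View pics/wz4.png

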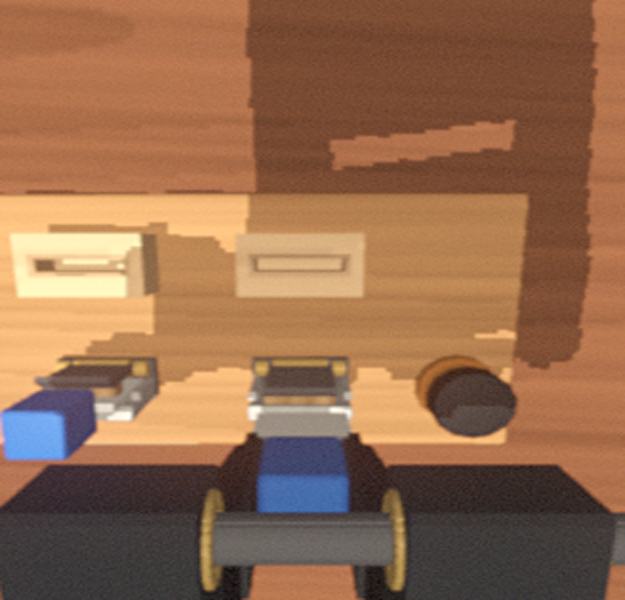

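Card 1 came out at about 3 N, so clip 1 is weak. The plate hangs free under the fingers. Next it goes to stand 1.

```bash

python3 -m inch '[{"xyz":[-2,-0.1,0],"spin":0},{"xyz":[-2,-0.1,0],"spin":0},{"xyz":[-2,-0.12,-1],"spin":0},{"xyz":[0,0,-2],"spin":0},{"xyz":[0,0,0],"spin":0},{"xyz":[0,0,0],"spin":0}]'; python3 r.py
python3 - <<'E'
from h import *
im,K,R,t=cam("side");cv2.imwrite("pics/side5.png",cv2.resize(im[180:290,180:290],None,fx=5,fy=5,interpolation=2))
im,K,R,t=cam("wrist");cv2.imwrite("pics/wz5.png",cv2.resize(im[100:300,130:380],None,fx=3,fy=3,interpolation=2))
im,K,R,t=cam("scene");cv2.imwrite("pics/sc5.png",cv2.resize(im[140:240,240:360],None,fx=5,fy=5,interpolation=2))
E
```

```text
time_s: 9.82
position: [0.5183, 0.1786, 0.1061]
orientation: [180.0, 0.0, -177.0]
wrist_force: [0.4, -0.4, -0.3]
grip_width: 0.21
t9.82 [518.25 178.6  106.08] [ 0.36 -0.43 -0.34] w0.210
```

View pics/side5.png

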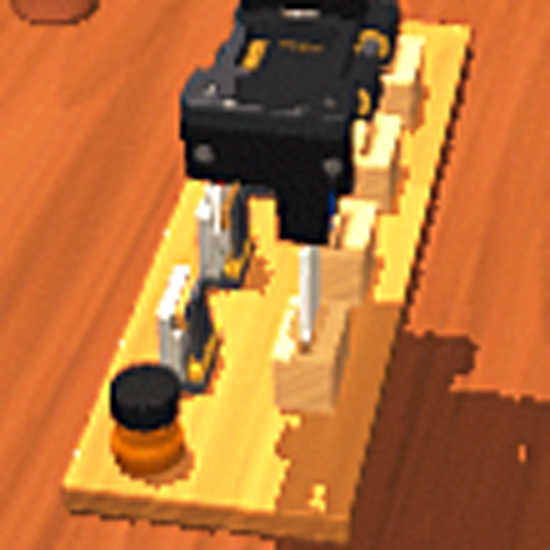

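View pics/wz5.png

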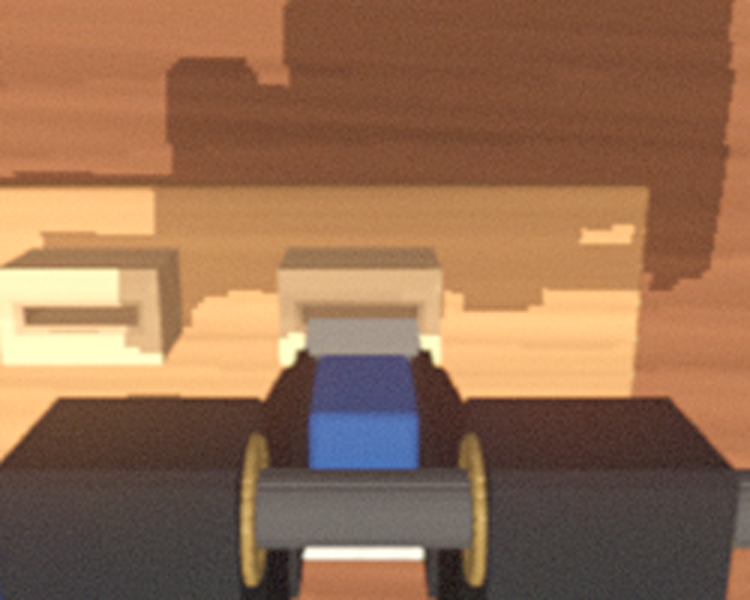

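View pics/sc5.png

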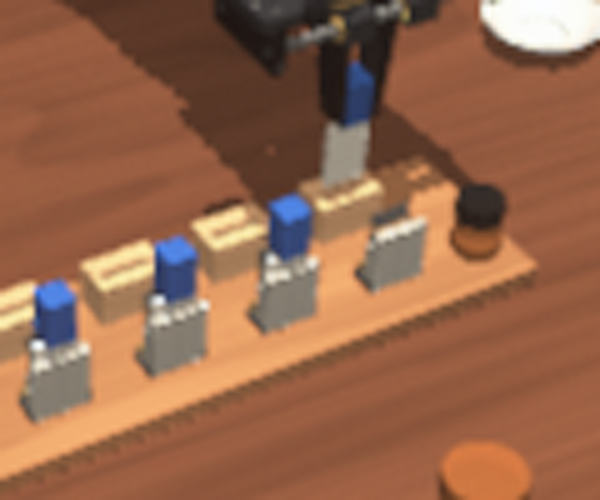

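The card sits over slot 1, lined up in all three views. I'll lower it while watching the force.

```bash

python3 -m inch '[{"xyz":[0,0,-0.3],"spin":0},{"xyz":[0,0,-0.3],"spin":0},{"xyz":[0,0,-0.2],"spin":0},{"xyz":[0,0,0],"spin":0}]'>/dev/null; python3 r.py
python3 -m inch '[{"xyz":[0,0,-0.3],"spin":0},{"xyz":[0,0,-0.3],"spin":0},{"xyz":[0,0,0],"spin":0}]'>/dev/null; python3 r.py
```

```text
t10.47 [517.82 178.53  97.49] [ 0.14  0.37 -0.95] w0.210
t10.85 [517.78 178.52  91.44] [-0.43 -0.15 -0.64] w0.207
```

```bash

python3 -m inch '[{"xyz":[0,0,-0.4],"spin":0},{"xyz":[0,0,-0.4],"spin":0},{"xyz":[0,0,-0.3],"spin":0},{"xyz":[0,0,0],"spin":0}]'>/dev/null; python3 r.py
python3 -m inch '[{"xyz":[0,0,-0.2],"spin":0},{"xyz":[0,0,0],"spin":0}]'>/dev/null; python3 r.py
python3 -m inch '[{"xyz":[0,0,-0.1],"spin":0},{"xyz":[0,0,0],"spin":0}]'>/dev/null; python3 r.py
```

```text
t11.35 [517.77 178.51  80.42] [-0.23 -0.8   0.06] w0.208
t11.60 [517.86 178.57  78.63] [-0.55 -0.3  -1.09] w0.210
t11.85 [517.89 178.56  77.68] [ 0.94 -0.24  0.06] w0.210
```

```bash

python3 -m inch '[{"xyz":[0,0,-0.1],"spin":0},{"xyz":[0,0,0],"spin":0}]'>/dev/null; python3 r.py
python3 -m inch '[{"xyz":[0,0,-0.1],"spin":0},{"xyz":[0,0,0],"spin":0}]'>/dev/null; python3 r.py
```

```text
t12.10 [517.86 178.56  76.65] [ 0.64  0.73 -0.78] w0.211
t12.35 [517.96 178.57  75.86] [ 0.04 -0.71  2.75] w0.211
```

```bash

python3 -m inch '[{"xyz":[0,0,0],"spin":0},{"xyz":[0,0,0],"spin":0},{"xyz":[0,0,0],"spin":0}]' -0.2 >/dev/null; python3 r.py
python3 -m inch '[{"xyz":[0,0,2],"spin":0},{"xyz":[0,0,2.5],"spin":0},{"xyz":[0,0,2],"spin":0},{"xyz":[2,-2.5,0],"spin":0},{"xyz":[2,-2.7,0],"spin":0},{"xyz":[2,-2.5,0],"spin":0},{"xyz":[0.4,0,0],"spin":0},{"xyz":[0,0,0],"spin":0}]'>/dev/null; python3 r.py
python3 - <<'E'
from h import *
im,K,R,t=cam("side");cv2.imwrite("pics/side6.png",cv2.resize(im[180:290,180:290],None,fx=5,fy=5,interpolation=2))
im,K,R,t=cam("wrist");cv2.imwrite("pics/wz6.png",cv2.resize(im[80:260,180:380],None,fx=4,fy=3.3,interpolation=2))
y=np.radians(2.85);ex=np.array([np.cos(y),np.sin(y),0]);ey=np.array([-np.sin(y),np.cos(y),0])
H=np.array([.5824,.1016,.089])
print(proj([H+ex*a+ey*b+np.array([0,0,.017]) for a in(-.01,.01) for b in(-.01,.01)],K,R,t).round(1))
E
```

```text
t12.72 [517.86 178.55  75.65] [-0.11 -0.3  -0.8 ] w0.393
t13.72 [581.61 101.85 140.49] [ 0.54 -0.11 -0.36] w0.401
[[236.1 204.1]
 [262.6 204.2]
 [236.4 228.9]
 [262.2 229. ]]
```

View pics/side6.png

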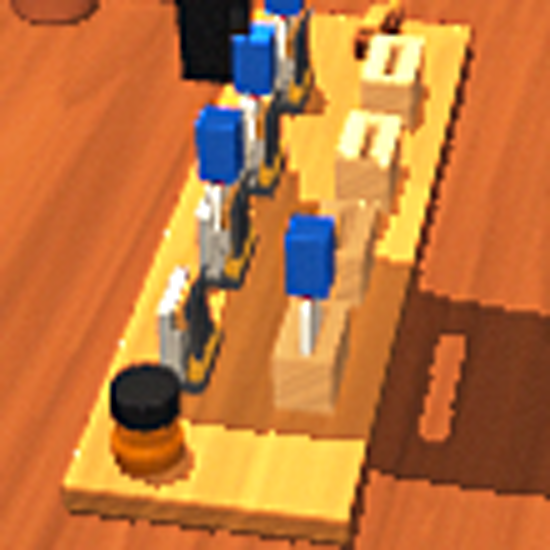

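View pics/wz6.png

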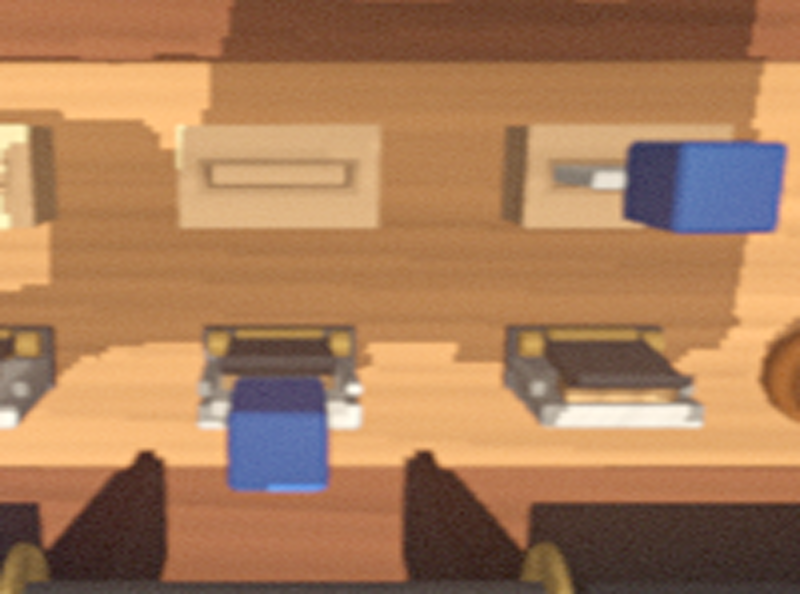

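Card 1 stands upright in stand 1. Handle 2 is centred between the fingers (wrist column about 249.5). Next I'll test card 2.

```bash
python3 -m inch '[{"xyz":[0.05,0,-2.5],"spin":0},{"xyz":[0,0,-2],"spin":0},{"xyz":[0,0,-1.8],"spin":0},{"xyz":[0,0,0],"spin":0},{"xyz":[0,0,0],"spin":0}]' >/dev/null;python3 r.py
python3 -m inch '[{"xyz":[0,0,0],"spin":0},{"xyz":[0,0,0],"spin":0}]' -0.5 >/dev/null;python3 r.py
python3 -m inch '[{"xyz":[0,0,0],"spin":0},{"xyz":[0,0,0],"spin":0},{"xyz":[0,0,0],"spin":0}]' -1 >/dev/null;python3 r.py
python3 -m inch '[{"xyz":[0,0,0.1],"spin":0},{"xyz":[0,0,0],"spin":0}]' >/dev/null;python3 r.py
python3 -m inch '[{"xyz":[0,0,0.05],"spin":0},{"xyz":[0,0,0],"spin":0}]' >/dev/null;python3 r.py
```

```text
t14.45 [582.49 102.    78.43] [0.42 0.31 0.26] w0.402
t14.70 [582.57 101.61  78.31] [-0.88 -0.28  0.4 ] w0.268
t15.07 [582.55 101.23  78.07] [-0.58 -4.94  5.75] w0.205
t15.32 [582.51 101.25  78.54] [ 1.13 -5.63 -1.16] w0.208
t15.57 [582.49 101.25  78.87] [ 1.88 -5.27 -2.24] w0.209
```

```bash

python3 -m inch '[{"xyz":[0,-0.06,0],"spin":0},{"xyz":[0,0,0],"spin":0}]' >/dev/null;python3 r.py
python3 -m inch '[{"xyz":[0,0,0.05],"spin":0},{"xyz":[0,0,0],"spin":0}]' >/dev/null;python3 r.py
python3 -m inch '[{"xyz":[0,0,0],"spin":0}]' >/dev/null;python3 r.py
```

```text
t15.82 [582.48 101.14  79.01] [ 2.2  -0.86 -1.93] w0.209
t16.07 [582.48 101.13  79.64] [ 2.88  0.78 -4.25] w0.209
t16.20 [582.45 101.13  79.67] [ 3.2  -0.1  -3.48] w0.209
```

```bash

python3 -m inch '[{"xyz":[0,0,0.05],"spin":0},{"xyz":[0,0,0],"spin":0}]' >/dev/null;python3 r.py
python3 -m inch '[{"xyz":[0,0,0.05],"spin":0},{"xyz":[0,0,0],"spin":0}]' >/dev/null;python3 r.py
python3 -m inch '[{"xyz":[0,0,0],"spin":0}]' >/dev/null;python3 r.py
```

```text
t16.45 [582.43 101.08  80.15] [ 4.08  1.96 -5.75] w0.214
t16.70 [582.44 101.06  80.66] [ 4.06  1.79 -6.67] w0.211
t16.82 [582.42 101.03  80.65] [ 4.55  3.13 -6.8 ] w0.210
```

```bash

python3 -m inch '[{"xyz":[0,0.03,0.03],"spin":0},{"xyz":[0,0,0],"spin":0}]' >/dev/null;python3 r.py
for i in 1 ; do python3 -m inch '[{"xyz":[0,0,0],"spin":0},{"xyz":[0,0,0],"spin":0}]' >/dev/null;python3 r.py; 
python3 -m inch '[{"xyz":[0,0,0],"spin":0}]' >/dev/null;python3 r.py; done
```

```text
t17.07 [582.42 101.07  80.94] [ 3.45  0.93 -8.24] w0.208
t17.32 [582.43 101.14  80.98] [ 4.9  -0.38 -7.08] w0.208
t17.45 [582.42 101.11  81.02] [ 5.11 -2.55 -7.04] w0.206
```

```bash

python3 -m inch '[{"xyz":[0.05,-0.01,0],"spin":0},{"xyz":[0,0,0],"spin":0}]' >/dev/null;python3 r.py
python3 -m inch '[{"xyz":[0,0,0],"spin":0}]' >/dev/null;python3 r.py
```

```text
t17.70 [582.51 101.12  80.88] [ 1.3  -1.33 -7.32] w0.209
t17.82 [582.51 101.12  80.89] [ 1.57 -2.   -7.31] w0.208
```

Clip 2 holds at about 7.3 N with the side loads nulled, so it is sound. I'll relax it back home with a light push and release.

```bash

python3 -m inch '[{"xyz":[0,0,-0.15],"spin":0},{"xyz":[0,0,-0.15],"spin":0},{"xyz":[0,0,0],"spin":0}]' >/dev/null;python3 r.py
python3 -m inch '[{"xyz":[0,0,-0.05],"spin":0},{"xyz":[0,0,0],"spin":0}]' >/dev/null;python3 r.py
```

```text
t18.20 [582.58 101.1   78.2 ] [-2.72 -1.81 -1.21] w0.210
t18.45 [582.64 101.15  78.09] [-4.75 -2.63  5.12] w0.207
```

```bash

python3 -m inch '[{"xyz":[0,0,0],"spin":0},{"xyz":[0,0,0],"spin":0},{"xyz":[0,0,0],"spin":0}]' -0.2 >/dev/null; python3 r.py
python3 -m inch '[{"xyz":[0,0,2],"spin":0},{"xyz":[0,0,2],"spin":0},{"xyz":[0,0,2],"spin":0},{"xyz":[0.1,-2.6,0],"spin":0},{"xyz":[0.15,-2.7,0],"spin":0},{"xyz":[0.15,-2.7,0],"spin":0},{"xyz":[0,0,0],"spin":0},{"xyz":[0,0,0],"spin":0}]'>/dev/null; python3 r.py
python3 - <<'E'
from h import *
im,K,R,t=cam("wrist");cv2.imwrite("pics/wz7.png",cv2.resize(im[80:260,180:380],None,fx=4,fy=3.3,interpolation=2))
im,K,R,t=cam("scene");cv2.imwrite("pics/sc7.png",cv2.resize(im[140:240,220:350],None,fx=5,fy=5,interpolation=2))
E
```

```text
t18.82 [583.06 101.3   77.55] [ 0.48  0.34 -0.75] w0.395
t19.82 [586.87  21.6  137.44] [-0.09 -0.03 -0.2 ] w0.400
```

View pics/wz7.png

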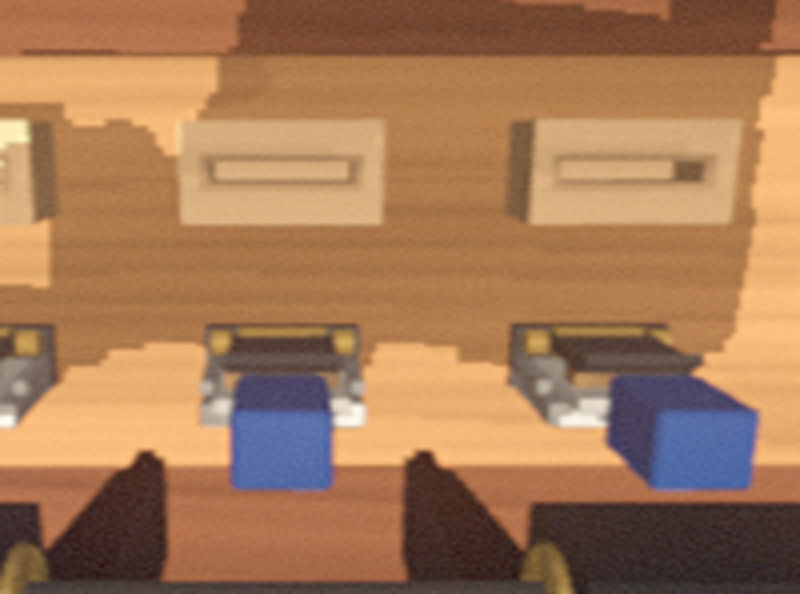

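View pics/sc7.png

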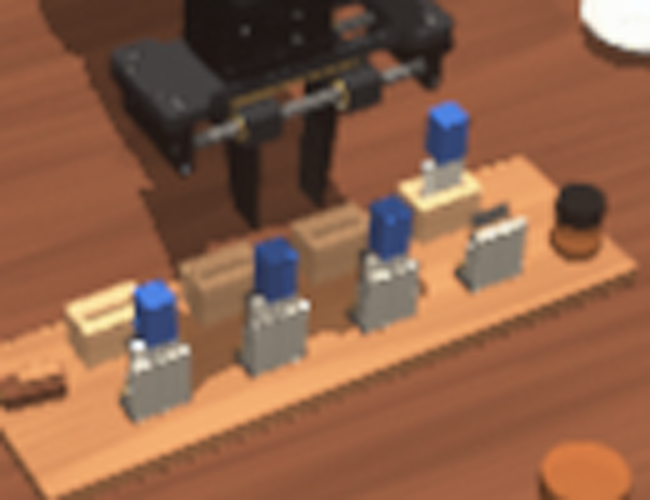

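```bash
python3 -m inch '[{"xyz":[0,0,-2.2],"spin":0},{"xyz":[0,0,-2],"spin":0},{"xyz":[0,0,-1.8],"spin":0},{"xyz":[0,0,0],"spin":0},{"xyz":[0,0,0],"spin":0}]' >/dev/null;python3 r.py
python3 -m inch '[{"xyz":[0,0,0],"spin":0},{"xyz":[0,0,0],"spin":0}]' -0.5 >/dev/null;python3 r.py
python3 -m inch '[{"xyz":[0,0,0],"spin":0},{"xyz":[0,0,0],"spin":0},{"xyz":[0,0,0],"spin":0}]' -1 >/dev/null;python3 r.py
python3 -m inch '[{"xyz":[0,0,0.1],"spin":0},{"xyz":[0,0,0],"spin":0}]' >/dev/null;python3 r.py
python3 -m inch '[{"xyz":[0,0,0.05],"spin":0},{"xyz":[0,0,0],"spin":0}]' >/dev/null;python3 r.py
```

```text
t20.55 [587.2   21.57  78.12] [-0.08  0.25  0.29] w0.399
t20.80 [587.14  21.2   78.09] [-0.11 -0.65  0.12] w0.270
t21.18 [587.03  21.1   77.84] [-0.27 -0.45  4.84] w0.209
t21.43 [586.96  21.09  78.33] [ 1.09 -0.69 -1.89] w0.209
t21.68 [586.97  21.15  78.9 ] [ 1.67 -0.56 -2.57] w0.205
```

```bash

python3 -m inch '[{"xyz":[0,0,0.05],"spin":0},{"xyz":[0,0,0],"spin":0}]' >/dev/null;python3 r.py
python3 -m inch '[{"xyz":[0.02,0,0.05],"spin":0},{"xyz":[0,0,0],"spin":0}]' >/dev/null;python3 r.py
python3 -m inch '[{"xyz":[0,0,0.05],"spin":0},{"xyz":[0,0,0],"spin":0}]' >/dev/null;python3 r.py
python3 -m inch '[{"xyz":[0,0,0],"spin":0},{"xyz":[0,0,0],"spin":0}]' >/dev/null;python3 r.py
```

```text
t21.93 [586.95  21.21  79.52] [ 1.   -0.58 -2.21] w0.207
t22.18 [587.    21.2   79.99] [ 0.58  0.44 -2.51] w0.207
t22.43 [586.98  21.18  80.51] [ 0.5   1.02 -3.16] w0.207
t22.68 [587.01  21.19  80.47] [ 0.28  0.56 -2.88] w0.205
```

Clip 3 plateaus at about 2.7 N and slips, so it is weak. I'll draw the card out.

```bash

python3 -m inch '[{"xyz":[0,0,0.1],"spin":0},{"xyz":[0,0,0.1],"spin":0},{"xyz":[0,0,0.2],"spin":0}]'>/dev/null; python3 r.py
python3 -m inch '[{"xyz":[0,0,0.3],"spin":0},{"xyz":[0,0,0.3],"spin":0},{"xyz":[0,0,0.3],"spin":0},{"xyz":[0,0,0.3],"spin":0}]'>/dev/null; python3 r.py
python3 -m inch '[{"xyz":[0,0,0.3],"spin":0},{"xyz":[0,0,0.3],"spin":0},{"xyz":[0,0,0.4],"spin":0},{"xyz":[0,0,0.4],"spin":0},{"xyz":[0,0,0.5],"spin":0},{"xyz":[0,0,0.5],"spin":0},{"xyz":[0,0,0.8],"spin":0},{"xyz":[0,0,0.8],"spin":0},{"xyz":[0,0,0],"spin":0}]'>/dev/null; python3 r.py
python3 -m inch '[{"xyz":[-2,-0.1,0],"spin":0},{"xyz":[-2,-0.1,0],"spin":0},{"xyz":[-2,-0.1,-1],"spin":0},{"xyz":[0,0,-2],"spin":0},{"xyz":[0,0,0],"spin":0},{"xyz":[0,0,0],"spin":0}]'>/dev/null; python3 r.py
python3 - <<'E'
from h import *
im,K,R,t=cam("side");cv2.imwrite("pics/side8.png",cv2.resize(im[160:270,190:300],None,fx=5,fy=5,interpolation=2))
im,K,R,t=cam("wrist");cv2.imwrite("pics/wz8.png",cv2.resize(im[100:300,130:380],None,fx=3,fy=3,interpolation=2))
E
```

```text
t23.05 [587.01  21.15  84.55] [ 1.05 -0.42 -3.85] w0.209
t23.55 [587.03  21.15  96.72] [-0.2  -0.18 -2.77] w0.207
t24.68 [587.44  21.16 137.38] [-0.06 -0.33  0.02] w0.207
t25.43 [527.49  18.14 106.91] [0.61 0.41 0.11] w0.208
```

View pics/side8.png

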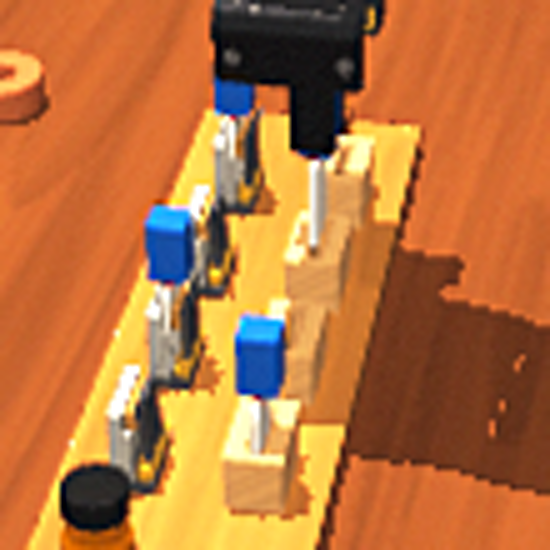

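View pics/wz8.png

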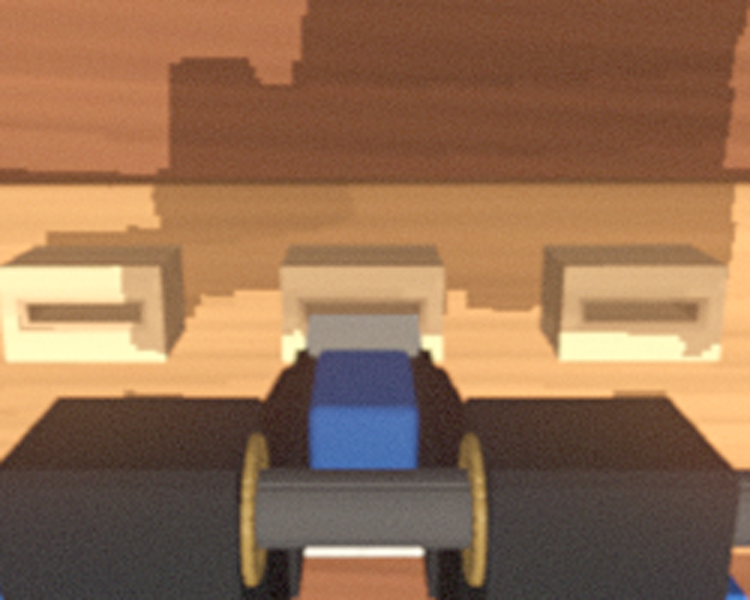

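Card 3 sits above slot 3, aligned as card 1 was. Lowering it.

```bash

python3 -m inch '[{"xyz":[-0.04,0,-0.3],"spin":0},{"xyz":[0,0,-0.3],"spin":0},{"xyz":[0,0,-0.2],"spin":0},{"xyz":[0,0,0],"spin":0}]'>/dev/null; python3 r.py
python3 -m inch '[{"xyz":[0,0,-0.3],"spin":0},{"xyz":[0,0,-0.3],"spin":0},{"xyz":[0,0,0],"spin":0}]'>/dev/null; python3 r.py
python3 -m inch '[{"xyz":[0,0,-0.4],"spin":0},{"xyz":[0,0,-0.4],"spin":0},{"xyz":[0,0,-0.2],"spin":0},{"xyz":[0,0,0],"spin":0}]'>/dev/null; python3 r.py
```

```text
t26.02 [526.64  18.17  98.31] [-0.03 -0.22 -1.4 ] w0.206
t26.40 [526.57  18.15  92.24] [-0.2   0.3  -1.27] w0.208
t26.90 [526.63  18.15  82.33] [ 0.65  0.27 -0.28] w0.207
```

```bash

python3 -m inch '[{"xyz":[0,0,-0.2],"spin":0},{"xyz":[0,0,-0.1],"spin":0},{"xyz":[0,0,0],"spin":0}]'>/dev/null; python3 r.py
python3 -m inch '[{"xyz":[0,0,-0.1],"spin":0},{"xyz":[0,0,0],"spin":0}]'>/dev/null; python3 r.py
python3 -m inch '[{"xyz":[0,0,-0.07],"spin":0},{"xyz":[0,0,0],"spin":0}]'>/dev/null; python3 r.py
```

```text
t27.27 [526.7   18.18  79.47] [-0.37  0.29 -0.8 ] w0.206
t27.52 [526.67  18.16  78.48] [-0.19  0.18 -0.22] w0.208
t27.77 [526.75  18.16  77.86] [-0.35 -0.39  0.54] w0.210
```

```bash

python3 -m inch '[{"xyz":[0,0,-0.06],"spin":0},{"xyz":[0,0,0],"spin":0}]'>/dev/null; python3 r.py
python3 -m inch '[{"xyz":[0,0,0],"spin":0},{"xyz":[0,0,0],"spin":0},{"xyz":[0,0,0],"spin":0}]' -0.2 >/dev/null; python3 r.py
python3 -m inch '[{"xyz":[0,0,2],"spin":0},{"xyz":[0,0,2.5],"spin":0},{"xyz":[0,0,2],"spin":0},{"xyz":[0,0,4],"spin":0},{"xyz":[-3,0,4],"spin":0},{"xyz":[-4,2,2],"spin":0},{"xyz":[-2,2,0],"spin":0},{"xyz":[0,0,0],"spin":0}]'>/dev/null; python3 r.py
python3 - <<'E'
from h import *
for n,(a,b,c,d) in {"side":(150,290,180,300),"scene":(140,240,200,350),"wrist":(100,384,100,400)}.items():
    im,K,R,t=cam(n);cv2.imwrite(f"pics/{n}9.png",cv2.resize(im[a:b,c:d],None,fx=4 if n!="wrist" else 2,fy=4 if n!="wrist" else 2,interpolation=2))
    if n!="wrist":
        for c,st in blue(im,10)[0]:
            if 140<c[1]<260: print(n,c.round(1),st[2:])
E
```

```text
t28.02 [526.86  18.16  77.77] [-1.16 -0.15  7.07] w0.212
t28.40 [526.68  18.16  77.1 ] [-0.55  0.26 -0.03] w0.394
t29.40 [435.69  58.92 242.7 ] [ 0.69 -0.32 -0.33] w0.400
side [236.1 177.4] [ 8 10 69]
side [253.2 195. ] [ 8 12 79]
side [223.2 210. ] [10 13 91]
side [241.4 232.7] [10 12 95]
scene [309.1 163. ] [ 7  5 22]
scene [264.4 178.5] [ 7  6 25]
scene [297.8 181.9] [ 7  5 23]
scene [250.1 199. ] [ 7  5 25]
```

View pics/side9.png

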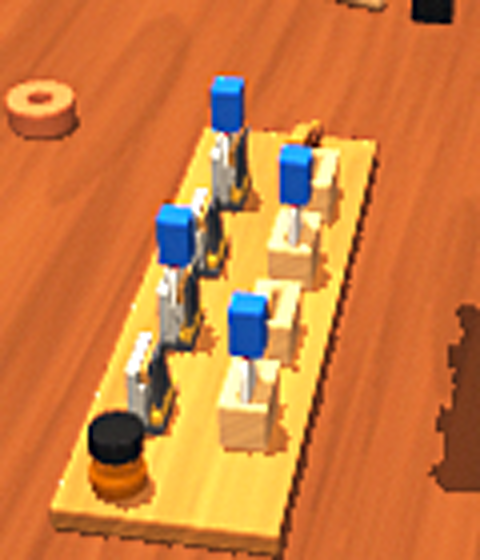

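View pics/scene9.png

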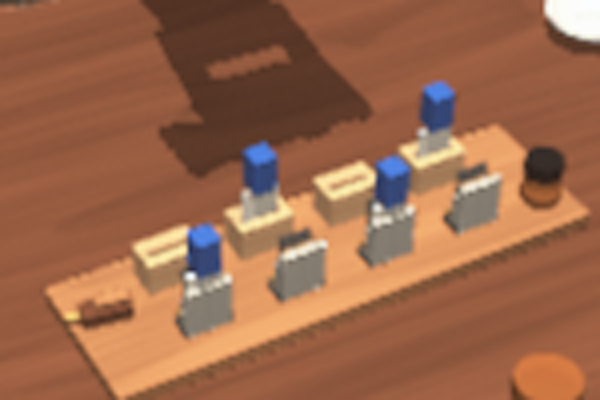

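View pics/wrist9.png

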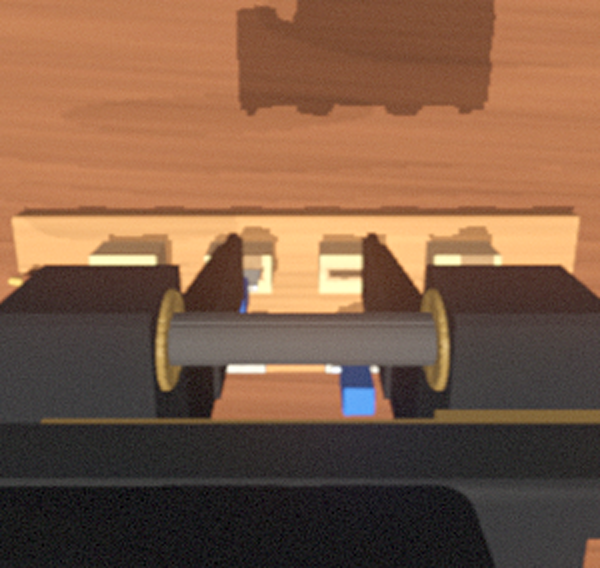

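The side and scene views show cards 1 and 3 upright in stands 1 and 3. Cards 2 and 4 are unchanged: card 2's side blob is at (223.2,210.0), against (223.2,209.9) before. Handing in.

```bash
python3 -c "
from workcell import finish_job
print(finish_job())"
```

```text
the job is handed in; nothing more can be done
None
```

The two weak clips are 1 and 3. Their cards now stand upright in stands 1 and 3, and the job was handed in at about 29 s with the gripper well clear of everything.

- **Clips 1 and 3:** both cards slipped out at roughly 2.5–3 N. I lowered each one into its stand until it touched the slot floor, at the same gripper height it had when home in its clip.
- **Clip 2:** it held at about 7.3 N. I nulled the side loads during the pull, in case binding was faking the hold. The highest reading was 8.2 N. I then pressed the card gently back home and released it.
- **Clip 4:** I did not tug this one. It is taken as sound because two weak clips had already been found.

The last side and scene pictures show cards 2 and 4 where they began, within about 0.1 pixel. The jar, the frog block and the other items visible around the rack were undisturbed. No check failed. Wrist force readings carry about ±1 N of noise. I did not see the pull gauges directly, so the pulls come from wrist force and lift height.

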